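Fit the D-bore adapter collar on the free lamp charging post

ROBOT

A 6-joint arm with a two-finger parallel gripper is mounted at the origin on the work surface. World frame = base frame: x ahead of the robot, y to its left, z up, the work surface at z = 0. Lengths are in m, angles in rad, forces in N, time in s.
With the tool pointing down it reaches from about 0.225 to 0.875 m from the base axis. Payload 3.4 kg.
Tool frame: the origin (TCP) lies midway between the tips of the shut fingers; the grasp point (between the pads) lies 19 mm behind it (manip.pinch_z is the z of the grasp point in the tool frame, in m); z points along the fingers, x is the direction in which the jaws open and shut, and the axes are right-handed (so a half turn about z gives the same grasp; the last joint's range is limited). The gripper opens to 85 mm and grips with 20 to 120 N. Pads are 22 mm wide; open, the fingers measure 114 mm over their backs; the gripper's body (76 mm by 85 mm) begins 54 mm behind the grasp point. The pads swing forward as they close: fully open they stand 13 mm farther back than shut.
Start: joints at [1.21, 0.276, 1.505, -0, 1.361, -0.121], TCP at [0.137, 0.559, 0.231] pointing down, gripper open.
Joint ranges: [-2.89, 2.89], [-0.75, 2.08], [0.22, 2.7], [-1.18, 4.32], [0.11, 2.71], [-2.7, 2.7]. Speed limits (rad/s): [2.57, 2.57, 3.14, 3.14, 3.14, 3.14].

INTERFACE

Orientations are given as a unit quaternion [w, x, y, z].
In Python, from rig import manip gives the robot as it stands. The module is installed in compiled form; this text tells all that it offers.
- The arm moves only by the tool drive_tool, never from a script. Its argument "steps" is a list of rows, each a list of 5 numbers: the shift along the tool's x, y, z in mm, then the turn about the tool's z in rad, then the gripper command: -1 is shut, 1 is fully open, values between are in proportion. A call has 1 to 5 rows; each row is the pose to reach, as a shift and turn from the pose measured when the call began, along the tool's axes at that moment; what a row does not reach only later rows make up. A row lasts 1/10 s, in which the tool goes at most 50 mm and 8.59 degrees, less where a joint would pass 70% of its speed; a pose out of reach is approached as far as the arm can. A call with a gripper value outside its range is refused whole. The fingers move at their own pace and stop on an object; "squeeze" is the grip in N (left out, the last holds). Time passes only in rows, so rows that repeat a pose let the fingers close. It gives the time, the measured TCP pose, the force and the opening at its end, in the units of the state.
- manip.get_state(): the state, without advancing time (a new reading comes with each control period).
- manip.get_image(name): name is "scene" or "top" or "wrist"; returns the picture (420x560x3 uint8, blue, green, red); there is no depth.
- manip.get_calibration(name): a dict with "camera_matrix" (3x3 intrinsics, pixels), "rvec" (rotation vector, rad) and "tvec" (3), from world to camera coordinates, as OpenCV has them. Camera axes: x right, y down, z forward; pixel columns grow to the right and rows downward; lengths in m; the calibration is good to about 2 mm. A picture is of the moment at which its call begins: read the wrist's pose just before it. get_calibration takes no time and is no camera call; for the wrist camera it gives the pose at the moment of the call.
- manip.sign_off(): hands the job in, once; it reports no verdict.
Trained networks look in the newest picture that a camera, given by its name, has taken for a name from the list of things; names that differ only in an ending like _2 or _b are one class to them, and where a whole thing is asked for, a point or a joint stands for the part that bears it (a point fixed in the world has none). Each returns a list of dicts, best first, with "conf" (0 to 1); they miss things now and then, are a little off and sometimes report something else, mostly with a low value. They report only what shows in the picture. A call takes as long as a camera call. They do not tell look-alikes from the thing itself.
- manip.masks_of(camera, name): "pixels" (420x560 bool, what is visible of it) and "location" ([column, row] in pixels, amid what is visible of it).
The state is a dict: "clock": time; "qpos": joint angles; "qd": joint speeds; "effort": joint torques, N m; "position": TCP position; "ee_rot": TCP orientation; "contact_force": force on the tool from outside, world axes, zero at the start; "moment": the same for the moment, N m; "width": finger opening in m.
Only numpy, scipy, OpenCV 4.12 (cv2) and the standard library are available. Lean on these libraries where they do the work, as an engineer would, in place of code of your own. Each camera call takes 0.05 s, during which the arm holds its last target.

TASK

In the mine's lamp room, one charging dock stands bare and needs its adapter collar before the next cap lamp can be charged. Of the three brass rings on the bench take the one with the D-shaped bore, turn it so that its flat matches the flat of the bare dock's D-shaped post, and lower it over the post until it sits level and fully home on the dock's black shoulder. Leave the round-bore and square-bore rings where they lie, and let go of the collar.

Things in the scene. Friction and masses are not known exactly. Their poses are not given: they have to be found in the camera images.
- d_collar: Brass ring lying flat, outer diameter 60 mm, height 24 mm, about 0.3 kg, with a D-shaped bore right through: a circle of radius 17.5 mm about the axis, cut off by a flat 5 mm from the axis. Grip it across its outside in any direction. Origin: centre of the underside, on the ring's axis; z up, x from the axis towards the middle of the bore's flat (at the start 75 to 126 degrees left of world x).
- dock: Bare charging dock, fixed: base 100x110x14 mm, round black shoulder (radius 26, top = seat at 22 mm) and steel D post: radius 14.5, flat 2 mm from axis, straight to 46 mm, then tapering to 65 % size at 53 mm (top, centred at x = -6 mm). Origin: underside, on the post's axis; z up, x out of the flat (world +x within 18 deg). Collar goes on if x axes agree within 15 deg. The dock with a lamp is another.
- round_ring: A bystander: brass ring lying flat, outer diameter 60 mm, height 24 mm, about 0.3 kg, with a round bore of diameter 35 mm right through it. Origin: centre of the underside; z up. Not to be used or shifted.
- square_ring: A bystander: brass ring lying flat, outer diameter 60 mm, height 24 mm, about 0.3 kg, with a square bore 30 mm wide right through it. Origin: centre of the underside; z up. Not to be used or shifted.
Things that resemble listed ones, but are neither listed nor needed, are in the scene too. Leave any brown or orange look-alike of the dock alone.

How it is judged:
At the end, for the whole second after the job is handed in: The D-bore collar rests, let go, on the bare dock's shoulder: underside within 4 mm of the seat, axis within 10 mm of the post's, level within 6 degrees, flat along the post's flat within 30 degrees; the round-bore and square-bore rings lie within 30 mm of where they were (horizontal distance between d_collar and dock below 0.01 m and z of d_collar in the frame of dock between 0.018 and 0.026 m and angle between d_collar's own z axis and vertical below 0.1 rad and angle between the x axis of d_collar and the x axis of dock, either way round below 0.55 rad and distance of each of round_ring, square_ring from where it was at the start of the episode below 0.03 m and linear speed of d_collar below 0.02 m/s and angular speed of d_collar below 0.2 rad/s); the robot touches nothing.
It fails at once if the round-bore or square-bore ring is pushed or carried away (30 mm or more) (distance of any of round_ring, square_ring from where it was at the start of the episode above 0.03 m).
It also fails if it takes over 37 s, if anything falls off the work surface, if the arm or the gripper's body presses on something with over 40 N, if the wrist force passes 120 N, or if a joint passes its speed limit or range.

## Working session

There is one attempt and no reset: what is moved stays moved. The work goes in short steps, Python scripts to look and compute and a tool call to move; the robot and the scene stay as the last step left them, time stands still between calls to the robot, and variables do not carry over. Pictures are saved under pics/ and viewed, and the job is handed in when it is done.

Besides the shell and the picture viewer there is one more tool, called after "Call:" by a JSON object that holds its "method" and its "body", one argument or row to a line. drive_tool: Moves the arm, as the interface text tells. Its arguments: {"type":"object","properties":{"steps":{"type":"array","items":{"type":"array","items":{"type":"number"}}},"squeeze":{"type":"number"}},"required":["steps"]}

```bash
mkdir -p pics
python3 - <<'E'
from rig import manip
import cv2
for n in ["scene","top","wrist"]:
    im=manip.get_image(n); cv2.imwrite(f"pics/{n}0.png",im)
    for t in ["d_collar","dock","round_ring","square_ring"]:
        print(n,t,[(round(d["conf"],2),[round(float(x)) for x in d["location"]],int(d["pixels"].sum())) for d in manip.masks_of(n,t)])
print(manip.get_state(),manip.pinch_z)
E
```

```text
scene d_collar [(0.67, [316, 219], 742)]
scene dock [(0.76, [348, 287], 3037), (0.6, [448, 272], 2689), (0.57, [378, 184], 1524)]
scene round_ring [(0.83, [232, 263], 887)]
scene square_ring [(0.97, [211, 210], 638)]
top d_collar [(0.7, [240, 220], 538)]
top dock [(0.87, [126, 180], 2079), (0.79, [180, 294], 2319), (0.61, [208, 153], 2005)]
top round_ring []
top square_ring [(0.93, [331, 219], 470)]
wrist d_collar []
wrist dock [(0.59, [98, 312], 406)]
wrist round_ring []
wrist square_ring []
{'clock': 0.75, 'qpos': array([ 1.21001845e+00,  2.75867561e-01,  1.50488706e+00,  3.22720611e-06,
        1.36070056e+00, -1.21048940e-01]), 'qd': array([-0.00039583, -0.001162  , -0.00028858,  0.0013584 ,  0.00020949,
        0.00097537]), 'effort': array([ 2.30571510e-03, -4.16549778e+01, -2.46076262e+01,  2.17874913e-04,
       -1.28034580e-04,  2.92568188e-05]), 'position': array([0.13657195, 0.55858286, 0.2313517 ]), 'ee_rot': array([-3.69553809e-05,  7.86587557e-01,  6.17478753e-01,  5.79818268e-05]), 'contact_force': array([-0.35408506,  1.28198032,  0.77352517]), 'moment': array([ 0.01581374,  0.00302401, -0.01548219]), 'width': 0.08517453084704306} -0.0187
```

View pics/scene0.png

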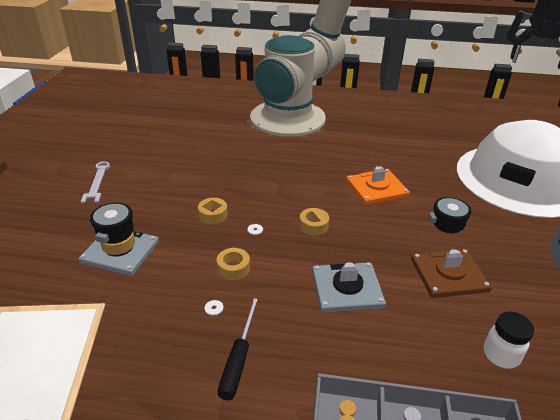

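View pics/top0.png

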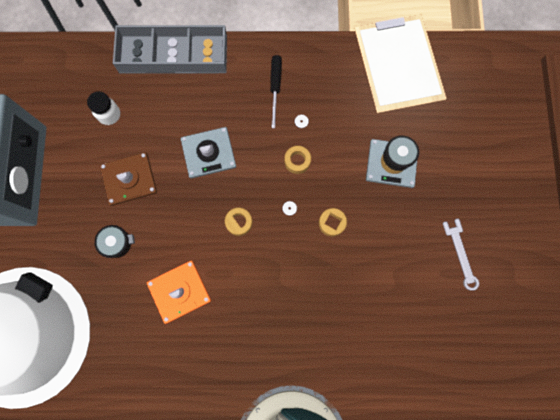

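View pics/wrist0.png

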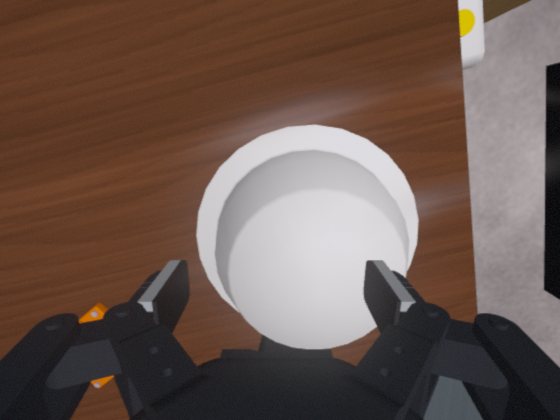

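The scene and top views agree. The D-bore ring is at top (238,221), the round ring at (297,159) and the square ring at (333,222). The bare grey dock is at top (208,152); the brown (128,178) and orange (179,292) docks are look-alikes. The wrist sees only the helmet. Next I'll turn these into positions.

```bash
cat > h.py <<'E'
from rig import manip
import cv2, numpy as np
def cal(n,c=None):
    c=c or manip.get_calibration(n)
    return np.array(c["camera_matrix"],float),np.array(c["rvec"],float).reshape(3,1),np.array(c["tvec"],float).reshape(3,1)
def pix2w(n,uv,z,c=None):
    K,r,t=cal(n,c); R=cv2.Rodrigues(r)[0]; C=(-R.T@t).ravel()
    uv=np.atleast_2d(np.asarray(uv,float))
    d=(R.T@np.linalg.inv(K)@np.c_[uv,np.ones(len(uv))].T).T
    return C+d*((z-C[2])/d[:,2])[:,None]
def proj(n,P,c=None):
    K,r,t=cal(n,c); return cv2.projectPoints(np.atleast_2d(np.asarray(P,float)),r,t,K,None)[0].reshape(-1,2)
E
python3 - <<'E'
from h import *
print(pix2w("top",[238,221],.024),pix2w("top",[297,159],.024),pix2w("top",[333,222],.024),pix2w("top",[208,152],.022))
print(pix2w("scene",[315,218],.024),pix2w("scene",[348,285],.022))
im=cv2.imread("pics/top0.png")
a=cv2.resize(im[115:260,170:270],None,fx=5.5,fy=4*1,interpolation=3) if 0 else cv2.resize(im[120:250,175:265],None,fx=4.5,fy=4.5,interpolation=2)
s=cv2.imread("pics/scene0.png");b=cv2.resize(s[195:320,290:390],None,fx=4,fy=4,interpolation=2)
H=max(a.shape[0],b.shape[0]);o=np.zeros((H,a.shape[1]+b.shape[1],3),np.uint8)
o[:a.shape[0],:a.shape[1]]=a;o[:b.shape[0],a.shape[1]:]=b
print(o.shape);cv2.imwrite("pics/z1.png",o[:600,:805])
E
```

```text
[[0.46634208 0.11319008 0.024     ]] [[ 0.60943275 -0.0191908   0.024     ]] [[ 0.46370484 -0.09701129  0.024     ]] [[0.62721903 0.18395877 0.022     ]]
[[0.47394544 0.11923391 0.024     ]] [[0.64441109 0.18982989 0.022     ]]
(585, 805, 3)
```

View pics/z1.png

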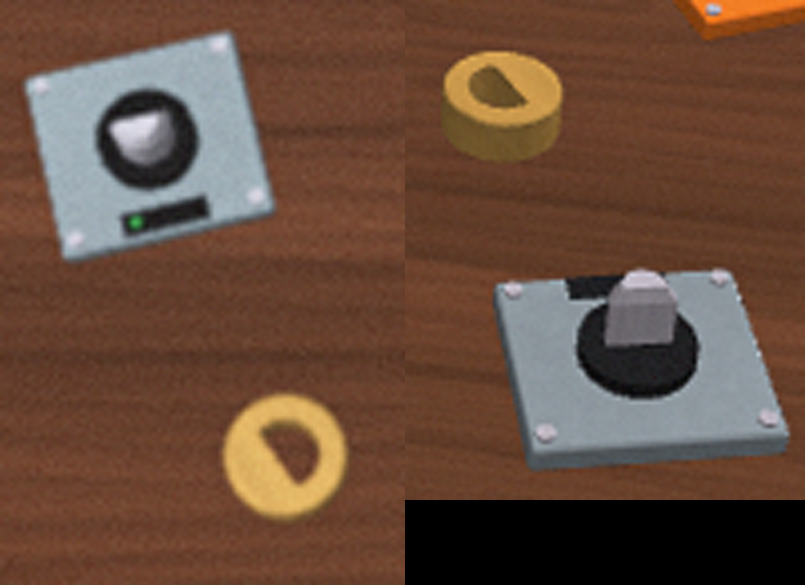

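The dock's x axis is about 12° from world x and the collar's flat about 126°. I'll move across, keeping the tool yaw near 76°, which leaves the last joint room for a turn of about -114°.

Call:
{"method": "drive_tool", "body": {
  "steps": [
    [-29,35,0,0,1],
    [-58,70,0,0,1],
    [-87,105,0,0,1],
    [-116,140,0,0,1],
    [-145,175,0,0,1]
  ]
}}

```text
clock: 1.25
position: [0.2729, 0.3748, 0.2315]
ee_rot: [-0.0, 0.786, 0.618, 0.0]
contact_force: [1.1, 0.3, 0.7]
width: 0.0852
```

Run:
```python
from h import *
K,r,t=cal("wrist");R=cv2.Rodrigues(r)[0];print((-R.T@t).ravel(),R[2],R[0],manip.get_state()["position"])
```

```text
[0.2032468  0.39152286 0.37421717] [ 0.27425596 -0.06664876 -0.95934437] [2.36777445e-01 9.71563896e-01 1.91900257e-04] [0.27288368 0.37475528 0.23152326]
```

Call:
{"method": "drive_tool", "body": {
  "steps": [
    [-30,37,0,0,1],
    [-60,74,0,0,1],
    [-90,111,0,0,1],
    [-120,148,0,0,1],
    [-150,185,0,0,1]
  ]
}}

```text
clock: 1.75
position: [0.418, 0.1835, 0.2319]
ee_rot: [0.0, 0.786, 0.618, 0.001]
contact_force: [0.8, 0.6, -0.4]
width: 0.0855
```

Call:
{"method": "drive_tool", "body": {
  "steps": [
    [-20,30,0,0,1],
    [-35,50,0,0,1],
    [-35,50,0,0,1]
  ]
}}

```text
clock: 2.05
position: [0.4606, 0.1352, 0.2319]
ee_rot: [0.001, 0.788, 0.616, 0.001]
contact_force: [-0.9, 0.2, -0.1]
width: 0.0852
```

Run:
```python
from h import *
c=manip.get_calibration("wrist"); st=manip.get_state()
im=manip.get_image("wrist"); cv2.imwrite("pics/w1.png",im)
import pickle; pickle.dump((c,st),open("w1.pkl","wb"))
print(st["position"],st["qpos"])
for t in ["d_collar","dock"]:
  for d in manip.masks_of("wrist",t): print(t,d["conf"],d["location"],pix2w("wrist",d["location"],.022,c))
```

```text
[0.46064203 0.13519746 0.23190181] [ 1.40800523e-01  1.30120315e-01  1.69595480e+00 -5.25002082e-04
  1.31236441e+00 -1.18646274e+00]
d_collar 0.88 [263.2, 188.4] [[0.46130564 0.11889183 0.022     ]]
dock 0.77 [472.3, 217.8] [[0.56044503 0.36274829 0.022     ]]
dock 0.72 [333.0, 288.5] [[0.61674619 0.17521554 0.022     ]]
dock 0.61 [339.1, 34.2] [[0.32021442 0.23838587 0.022     ]]
```

View pics/w1.png

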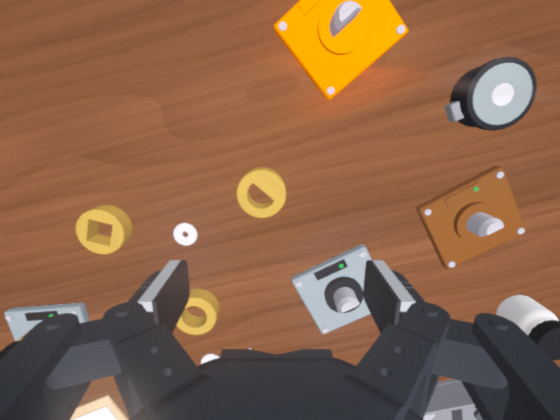

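The wrist view shows the D collar at (262,192) and the grey dock at (345,290). I'll fit the collar's silhouette and its bore's flat, and the dock's base outline.

```bash
cat > fit.py <<'E'
from h import *
from scipy.optimize import minimize
import pickle
def hullmask(pts,shape=(420*4,560*4)):
    m=np.zeros(shape,np.uint8); cv2.fillConvexPoly(m,cv2.convexHull((pts*4+1.5).astype(np.float32)).astype(np.int32),1); return m
th=np.linspace(0,2*np.pi,60,endpoint=False)
def ringpts(x,y,z0=0):
    return np.array([[x+.03*np.cos(t),y+.03*np.sin(t),z] for z in(z0,z0+.024) for t in th])
def dpts(x,y,yaw,z,r=.0175,f=.005):
    a=np.arccos(f/r); t=np.linspace(a,2*np.pi-a,50)
    p=np.c_[r*np.cos(t),r*np.sin(t)]; c,s=np.cos(yaw),np.sin(yaw)
    return np.c_[x+c*p[:,0]-s*p[:,1],y+s*p[:,0]+c*p[:,1],np.full(50,z)]
def iou(a,b): return (a&b).sum()/max(1,(a|b).sum())
def boxpts(x,y,yaw):
    c,s=np.cos(yaw),np.sin(yaw)
    return np.array([[x+c*u-s*v,y+s*u+c*v,z] for z in(0,.014) for u in(-.05,.05) for v in(-.055,.055)])
E
python3 - <<'E'
from fit import *
c,st=pickle.load(open("w1.pkl","rb"))
for n,f,cc,p0 in [("wrist","w1",c,(262,192)),("top","top0",manip.get_calibration("top"),(238,221)),("scene","scene0",manip.get_calibration("scene"),(316,219))]:
    im=cv2.imread(f"pics/{f}.png"); hsv=cv2.cvtColor(im,cv2.COLOR_BGR2HSV)
    u,v=p0; w=40
    sub=np.zeros(im.shape[:2],np.uint8); 
    big=cv2.resize(hsv,None,fx=4,fy=4,interpolation=cv2.INTER_LINEAR)
    m=((big[...,0]>14)&(big[...,0]<30)&(big[...,1]>110)&(big[...,2]>95)).astype(np.uint8)
    k=np.zeros_like(m);k[(v-w)*4:(v+w)*4,(u-w)*4:(u+w)*4]=1;m&=k
    m=cv2.morphologyEx(m,cv2.MORPH_OPEN,np.ones((5,5)))
    cs,_=cv2.findContours(m,cv2.RETR_EXTERNAL,cv2.CHAIN_APPROX_NONE); ct=max(cs,key=cv2.contourArea)
    full=np.zeros_like(m);cv2.fillPoly(full,[ct],1)
    full=hullmask(ct.reshape(-1,2)/4.-.375)
    x0=pix2w(n,p0,.02,cc)[0,:2]
    r=minimize(lambda q:-iou(full,hullmask(proj(n,ringpts(*q),cc))),x0,method="Nelder-Mead",options=dict(initial_simplex=[x0,x0+[.005,0],x0+[0,.005]],xatol=1e-4,fatol=1e-4))
    x,y=r.x
    # bore: top-face bore = visible; bore pixels darker than top face
    V=big[...,2]; er=cv2.erode(hullmask(proj(n,np.array([[x+.03*np.cos(t),y+.03*np.sin(t),.024] for t in th]),cc)),np.ones((13,13)))
    vals=V[er>0]; tt,_=cv2.threshold(vals.reshape(-1,1),0,255,cv2.THRESH_OTSU)
    bore=((V<tt)&(er>0)).astype(np.uint8)
    best=[]
    for dx,dy in [(a,b) for a in(-.002,0,.002) for b in(-.002,0,.002)]:
        for yaw in range(60,146,3): best.append((iou(bore,hullmask(proj(n,dpts(x+dx,y+dy,np.radians(yaw),.024),cc))),yaw,dx,dy))
    print(n,r.x,-r.fun,sorted(best)[-3:])
for n,f,cc,p0 in [("wrist","w1",c,(345,290)),("top","top0",manip.get_calibration("top"),(208,152)),("scene","scene0",manip.get_calibration("scene"),(348,285))]:
    im=cv2.imread(f"pics/{f}.png"); big=cv2.resize(im,None,fx=4,fy=4)
    print(n,[ (p,np.round(pix2w(n,p,.014,cc)[0],4)) for p in ()])
    # overlay
    g=(big.astype(int)[...,0]>=big.astype(int)[...,2]-2)&(big[...,0]>80)
    m=g.astype(np.uint8);u,v=p0;w=52 if n!="wrist" else 60
    k=np.zeros_like(m);k[(v-w)*4:(v+w)*4,(u-w)*4:(u+w)*4]=1
    if n=="wrist": continue
    m&=k;m=cv2.morphologyEx(m,cv2.MORPH_OPEN,np.ones((9,9)))
    cs,_=cv2.findContours(m,cv2.RETR_EXTERNAL,cv2.CHAIN_APPROX_NONE);ct=max(cs,key=cv2.contourArea)
    full=hullmask(ct.reshape(-1,2)/4.-.375)
    x0=np.r_[pix2w(n,p0,.02,cc)[0,:2],.2]
    r=minimize(lambda q:-iou(full,hullmask(proj(n,boxpts(*q),cc))),x0,method="Nelder-Mead",options=dict(initial_simplex=[x0,x0+[.005,0,0],x0+[0,.005,0],x0+[0,0,.1]],xatol=1e-4,fatol=1e-4))
    print(n,r.x,np.degrees(r.x[2]),-r.fun)
E
```

```text
wrist [0.46752768 0.11467468] 0.9597967418920939 [(np.float64(0.9189611126880499), 129, 0, 0), (np.float64(0.9283159250250393), 123, 0, 0), (np.float64(0.9303091013165427), 126, 0, 0)]
top [0.46761245 0.11362602] 0.9869638770026868 [(np.float64(0.8793577981651376), 120, 0, 0), (np.float64(0.8793969849246231), 132, 0, 0), (np.float64(0.8800182481751825), 129, 0, 0)]
scene [0.46873822 0.11690081] 0.9787417161545744 [(np.float64(0.9188558085230589), 120, 0, 0), (np.float64(0.9305882352941176), 123, 0, 0), (np.float64(0.9309941520467836), 126, 0, 0)]
wrist []
top []
top [0.6324546  0.18620463 0.2462963 ] 14.11173828748139 0.9632848207842194
scene []
scene [0.63076131 0.18964324 0.22487978] 12.884662354276031 0.938375628465253
```

Estimates: collar (0.468, 0.115), yaw about 125°; dock (0.631, 0.187), yaw about 13°. The three views agree within about 3 mm. Next I descend.

Call:
{"method": "drive_tool", "body": {
  "steps": [
    [-9,6,35,0,1],
    [-18,12,80,0,1],
    [-18,12,125,0,1],
    [-18,12,165,0,1],
    [-18,12,180,0,1]
  ],
  "squeeze": 60
}}

```text
clock: 2.7
position: [0.4613, 0.1189, 0.0485]
ee_rot: [-0.002, 0.786, 0.618, -0.002]
contact_force: [-0.1, -0.8, 1.0]
width: 0.0853
```

Run:
```python
from h import *
c=manip.get_calibration("wrist"); st=manip.get_state()
im=manip.get_image("wrist")
print(st["position"],st["ee_rot"])
for P in [[.468,.115]]:
  pts=[[P[0]+.03*np.cos(t),P[1]+.03*np.sin(t),.024] for t in np.linspace(0,6.28,40)]
  cv2.polylines(im,[proj("wrist",pts,c).astype(np.int32)],True,(255,0,255),1)
cv2.imwrite("pics/w2.png",im)
```

```text
[0.46125926 0.11891211 0.04854324] [-0.00246199  0.78596511  0.61826238 -0.00210002]
```

View pics/w2.png

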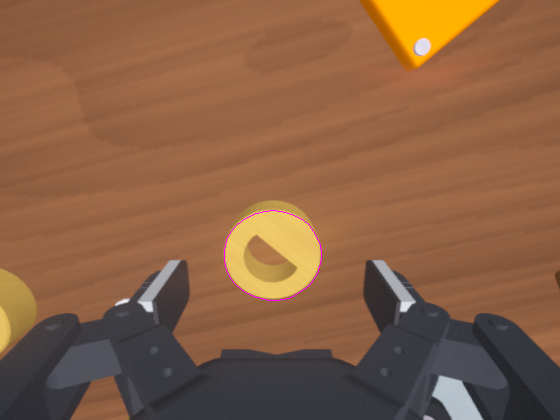

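The overlay lies on the collar's top rim, centre (272,254), so (0.468, 0.115) holds. Remaining shift is -2, +7.5 in tool x and y.

Call:
{"method": "drive_tool", "body": {
  "steps": [
    [-2,7.5,5,0,1],
    [-2,7.5,20,0,1],
    [-2,7.5,35,0,1],
    [-2,7.5,46,0,1],
    [-2,7.5,46,0,1]
  ]
}}

```text
clock: 3.25
position: [0.467, 0.1155, 0.0013]
ee_rot: [-0.003, 0.786, 0.619, -0.003]
contact_force: [-0.7, 0.1, 0.5]
width: 0.0855
```

Call:
{"method": "drive_tool", "body": {
  "steps": [
    [0,1,0,0,-0.3],
    [0,1,0,0,-0.3],
    [0,1,0,0,-0.3],
    [0,1,0,0,-1],
    [0,1,0,0,-1]
  ]
}}

```text
clock: 3.75
position: [0.469, 0.1152, 0.0027]
ee_rot: [-0.002, 0.786, 0.619, -0.002]
contact_force: [-0.4, 0.1, 4.9]
width: 0.0578
```

Call:
{"method": "drive_tool", "body": {
  "steps": [
    [0,0,0,0,-1],
    [0,0,0,0,-1],
    [0,0,0,0,-1]
  ]
}}

```text
clock: 4.05
position: [0.4689, 0.1152, 0.0027]
ee_rot: [-0.002, 0.786, 0.619, -0.002]
contact_force: [-0.4, -0.2, -0.4]
width: 0.0575
```

Call:
{"method": "drive_tool", "body": {
  "steps": [
    [0,0,-10,0,-1],
    [0,0,-40,0,-1],
    [0,0,-75,0,-1],
    [0,0,-110,0,-1],
    [0,0,-120,0,-1]
  ]
}}

```text
clock: 4.55
position: [0.4721, 0.1154, 0.1265]
ee_rot: [-0.0, 0.786, 0.619, 0.001]
contact_force: [1.4, 0.2, -3.0]
width: 0.0574
```

Run:
```python
from h import *
import pickle
c=manip.get_calibration("wrist"); st=manip.get_state()
im=manip.get_image("wrist");cv2.imwrite("pics/w3.png",im);pickle.dump((c,st),open("w3.pkl","wb"))
print(st["position"],st["ee_rot"],st["qpos"])
s=manip.get_image("scene");cv2.imwrite("pics/s3.png",s)
```

```text
[0.47213222 0.11540594 0.12650689] [-4.36941211e-04  7.85653438e-01  6.18665995e-01  9.33124937e-04] [ 0.09513394  0.22924704  1.85372349  0.00200301  1.05752669 -1.23993669]
```

View pics/w3.png

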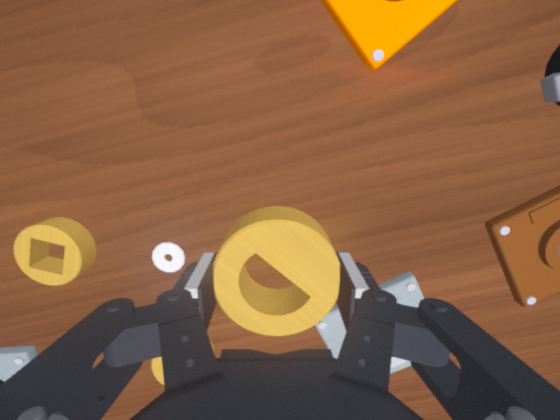

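View pics/s3.png

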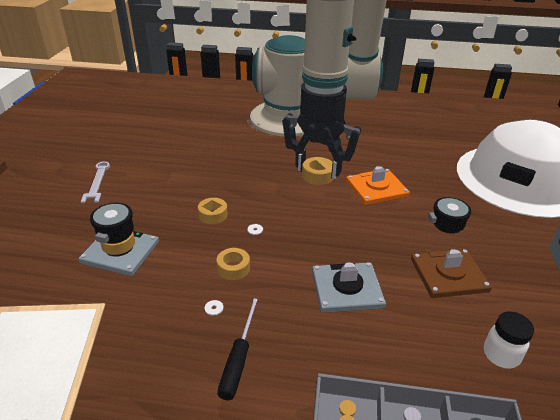

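The collar is held between the pads, centre (278,271) in the wrist view. The other rings have not moved. Next: the collar's pose in the tool frame, plus a check of the dock's shoulder.

```bash
cat > held.py <<'E'
from fit import *
from scipy.spatial.transform import Rotation as Ro
def held(f,c,st,p0,z0,rng):
    im=cv2.imread(f"pics/{f}.png"); big=cv2.resize(cv2.cvtColor(im,cv2.COLOR_BGR2HSV),None,fx=4,fy=4,interpolation=cv2.INTER_LINEAR)
    m=((big[...,0]>14)&(big[...,0]<30)&(big[...,1]>110)&(big[...,2]>60)).astype(np.uint8)
    u,v=p0;w=75;k=np.zeros_like(m);k[(v-w)*4:(v+w)*4,(u-w)*4:(u+w)*4]=1;m&=k
    m=cv2.morphologyEx(m,cv2.MORPH_OPEN,np.ones((9,9)))
    cs,_=cv2.findContours(m,cv2.RETR_EXTERNAL,cv2.CHAIN_APPROX_NONE);ct=max(cs,key=cv2.contourArea)
    full=hullmask(ct.reshape(-1,2)/4.-.375)
    x0=np.array(st["position"][:2])
    o=dict(initial_simplex=[x0,x0+[.005,0],x0+[0,.005]],xatol=1e-4,fatol=1e-4)
    r=minimize(lambda q:-iou(full,hullmask(proj("wrist",ringpts(*q,z0),c))),x0,method="Nelder-Mead",options=o)
    x,y=r.x
    V=big[...,2]
    er=cv2.erode(hullmask(proj("wrist",np.array([[x+.03*np.cos(t),y+.03*np.sin(t),z0+.024] for t in th]),c)),np.ones((25,25)))
    tt,_=cv2.threshold(V[er>0].reshape(-1,1),0,255,cv2.THRESH_OTSU)
    bore=cv2.morphologyEx(((V<tt)&(er>0)).astype(np.uint8),cv2.MORPH_OPEN,np.ones((9,9)))
    best=sorted((iou(bore,hullmask(proj("wrist",dpts(x+dx,y+dy,np.radians(a),z0+.024),c))),a,dx,dy) for a in rng for dx in(-.002,0,.002) for dy in(-.002,0,.002))[-3:]
    q=st["ee_rot"];R=Ro.from_quat([q[1],q[2],q[3],q[0]]).as_matrix()
    tyaw=np.degrees(np.arctan2(R[1,0],R[0,0]))
    d=np.r_[r.x-st["position"][:2],0]
    print(f,"collar",r.x,-r.fun,"yaw",[tuple(np.round(b,4)) for b in best],"toolyaw",tyaw,"offset tool",R.T@d)
    return im
E
python3 - <<'E'
from held import *
c,st=pickle.load(open("w3.pkl","rb"))
held("w3",c,st,(278,271),.1238,range(100,150,2))
E
```

```text
w3 collar [0.47025676 0.11587766] 0.9872135918730536 yaw [(np.float64(0.9626), np.float64(128.0), np.float64(0.0), np.float64(0.0)), (np.float64(0.9656), np.float64(126.0), np.float64(0.0), np.float64(0.0)), (np.float64(0.9674), np.float64(124.0), np.float64(0.0), np.float64(0.0))] toolyaw 76.43764217243591 offset tool [ 1.87613934e-05 -1.93378551e-03 -8.67393952e-07]
```

Held collar: yaw about 125°, offset -1.9 mm in tool y. It needs a turn of about -112° in world yaw, which is +1.955 rad about tool z. I'll turn while moving next to the dock, then look.

Call:
{"method": "drive_tool", "body": {
  "steps": [
    [7,21,0,0.14,-1],
    [14,43,0,0.28,-1],
    [21,65,0,0.42,-1],
    [28,87,0,0.56,-1],
    [36,108,0,0.7,-1]
  ]
}}

```text
clock: 5.15
position: [0.5832, 0.1247, 0.1207]
ee_rot: [-0.002, 0.951, 0.309, -0.004]
contact_force: [-0.2, 0.4, -3.3]
width: 0.0575
```

Call:
{"method": "drive_tool", "body": {
  "steps": [
    [0,0,0,0.14,-1],
    [0,0,0,0.28,-1],
    [0,0,0,0.42,-1],
    [0,0,0,0.56,-1],
    [0,0,0,0.7,-1]
  ]
}}

```text
clock: 5.65
position: [0.5814, 0.1245, 0.1176]
ee_rot: [0.0, 0.999, -0.039, -0.007]
contact_force: [-0.0, 0.0, -3.9]
width: 0.0576
```

Call:
{"method": "drive_tool", "body": {
  "steps": [
    [0,0,0,0.14,-1],
    [0,0,0,0.28,-1],
    [0,0,0,0.42,-1],
    [0,0,0,0.55,-1],
    [0,0,0,0.6,-1]
  ]
}}

```text
clock: 6.15
position: [0.5796, 0.1243, 0.1144]
ee_rot: [0.003, 0.943, -0.334, -0.009]
contact_force: [-0.1, -0.2, -3.5]
width: 0.0576
```

Run:
```python
from h import *
import pickle
c=manip.get_calibration("wrist"); st=manip.get_state()
im=manip.get_image("wrist");cv2.imwrite("pics/w4.png",im);pickle.dump((c,st),open("w4.pkl","wb"))
print(st["position"],st["ee_rot"],st["qpos"])
```

```text
[0.57956718 0.1242504  0.11440338] [ 0.00334514  0.94250744 -0.33404244 -0.00917493] [0.09282236 0.39709519 1.62687001 0.00180176 1.13709129 0.77326135]
```

View pics/w4.png

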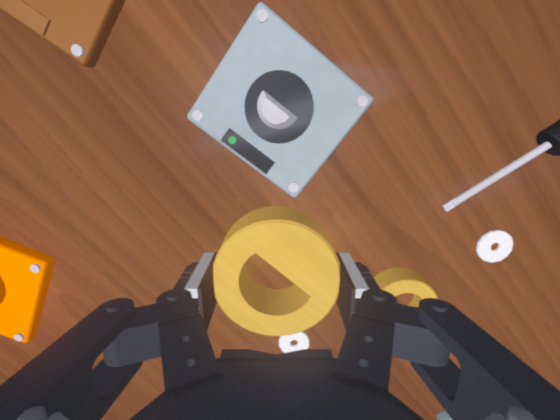

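The wrist view shows the grey dock clear of the collar, shoulder centre (279,107). The post's flat and the bore's flat look parallel. Fitting the dock now.

Run:
```python
from held import *
c,st=pickle.load(open("w4.pkl","rb")); n="wrist"
im=held("w4",c,st,(278,275),st["position"][2]-.0027,range(-10,40,2))
big=cv2.resize(im,None,fx=4,fy=4,interpolation=cv2.INTER_LINEAR); g=cv2.cvtColor(big,cv2.COLOR_BGR2GRAY)
def box(u0,u1,v0,v1):
    k=np.zeros(g.shape,np.uint8);k[v0*4:v1*4,u0*4:u1*4]=1;return k
def big_c(m):
    cs,_=cv2.findContours(m,cv2.RETR_EXTERNAL,cv2.CHAIN_APPROX_NONE);ct=max(cs,key=cv2.contourArea);return hullmask(ct.reshape(-1,2)/4.-.375)
def nm(f,x0,s): 
    x0=np.array(x0);return minimize(f,x0,method="Nelder-Mead",options=dict(initial_simplex=np.vstack([x0,x0+np.diag(s)]),xatol=1e-4,fatol=1e-4))
b=big.astype(int)
m=((g<75)&(b[...,2]-b[...,0]<20)).astype(np.uint8)&box(235,325,60,142)
m=cv2.morphologyEx(m,cv2.MORPH_OPEN,np.ones((25,25)))
S=big_c(m)
sh=lambda x,y:np.array([[x+.026*np.cos(t),y+.026*np.sin(t),z] for z in(.014,.022) for t in th])
r=nm(lambda q:-iou(S,hullmask(proj(n,sh(*q),c))),[.631,.187],[.005,.005]);print("shoulder",r.x,r.fun)
m=((b[...,0]>=b[...,2]-2)&(b[...,0]>90)).astype(np.uint8)&box(180,380,0,202)
m=cv2.morphologyEx(m,cv2.MORPH_OPEN,np.ones((9,9)));B=big_c(m)
r2=nm(lambda q:-iou(B,hullmask(proj(n,boxpts(*q),c))),[.631,.187,.22],[.005,.005,.1]);print("base",r2.x,np.degrees(r2.x[2]),r2.fun)
x,y=r.x;yaw=r2.x[2]
for P,col in [(sh(x,y)[60:],(255,0,255)),(boxpts(*r2.x)[[4,5,7,6]],(0,0,255)),(dpts(x,y,yaw,.022,.0145,.002),(0,255,0)),(dpts(x,y,yaw,.046,.0145,.002),(0,255,255))]:
    cv2.polylines(im,[np.round(proj(n,P,c)).astype(np.int32)],True,col,1)
cv2.imwrite("pics/w4o.png",cv2.resize(im[0:210,170:390],None,fx=2.8,fy=2.8))
```

```text
w4 collar [0.58077878 0.12548932] 0.9867087933215045 yaw [(np.float64(0.9597), np.float64(12.0), np.float64(0.0), np.float64(0.0)), (np.float64(0.9681), np.float64(8.0), np.float64(0.0), np.float64(0.0)), (np.float64(0.9741), np.float64(10.0), np.float64(0.0), np.float64(0.0))] toolyaw -39.0359422932271 offset tool [ 1.60807361e-04 -1.72523632e-03 -2.38801016e-05]Traceback (most recent call last):
  File "<stdin>", line 14, in <module>
  File "<stdin>", line 8, in big_c
ValueError: max() iterable argument is empty
```

Run:
```python
from held import *
c,st=pickle.load(open("w4.pkl","rb")); n="wrist"
im=cv2.imread("pics/w4.png");print(im[125,279],im[107,255],im[60,279])
big=cv2.resize(im,None,fx=4,fy=4,interpolation=cv2.INTER_LINEAR); g=cv2.cvtColor(big,cv2.COLOR_BGR2GRAY)
def box(u0,u1,v0,v1):
    k=np.zeros(g.shape,np.uint8);k[v0*4:v1*4,u0*4:u1*4]=1;return k
def big_c(m):
    cs,_=cv2.findContours(m,cv2.RETR_EXTERNAL,cv2.CHAIN_APPROX_NONE);ct=max(cs,key=cv2.contourArea);return hullmask(ct.reshape(-1,2)/4.-.375)
def nm(f,x0,s): 
    x0=np.array(x0);return minimize(f,x0,method="Nelder-Mead",options=dict(initial_simplex=np.vstack([x0,x0+np.diag(s)]),xatol=1e-4,fatol=1e-4))
b=big.astype(int)
m=(g<100).astype(np.uint8)&box(242,316,66,145)
m=cv2.morphologyEx(m,cv2.MORPH_OPEN,cv2.getStructuringElement(2,(17,17)))
S=big_c(m); cv2.imwrite("pics/S.png",m*255)
sh=lambda x,y:np.array([[x+.026*np.cos(t),y+.026*np.sin(t),z] for z in(.014,.022) for t in th])
r=nm(lambda q:-iou(S,hullmask(proj(n,sh(*q),c))),[.631,.187],[.005,.005]);print("shoulder",r.x,r.fun)
m=((b[...,0]>=b[...,2]-2)&(b[...,0]>90)).astype(np.uint8)&box(180,380,0,202)
m=cv2.morphologyEx(m,cv2.MORPH_OPEN,np.ones((9,9)));B=big_c(m)
r2=nm(lambda q:-iou(B,hullmask(proj(n,boxpts(*q),c))),[.631,.187,.22],[.005,.005,.1]);print("base",r2.x,np.degrees(r2.x[2]),r2.fun)
x,y=r.x;yaw=r2.x[2]
for P,col in [(sh(x,y)[60:],(255,0,255)),(boxpts(*r2.x)[[4,5,7,6]],(0,0,255)),(dpts(x,y,yaw,.022,.0145,.002),(0,255,0)),(dpts(x,y,yaw,.046,.0145,.002),(0,255,255))]:
    cv2.polylines(im,[np.round(proj(n,P,c)).astype(np.int32)],True,col,1)
cv2.imwrite("pics/w4o.png",cv2.resize(im[0:210,170:390],None,fx=2.8,fy=2.8))
```

```text
[165 153 155] [95 87 86] [201 190 181]
shoulder [0.63103988 0.18720019] -0.5215505933550408
base [0.6316885  0.18685929 0.23718473] 13.589683836705355 -0.9717913270089463
```

View pics/w4o.png

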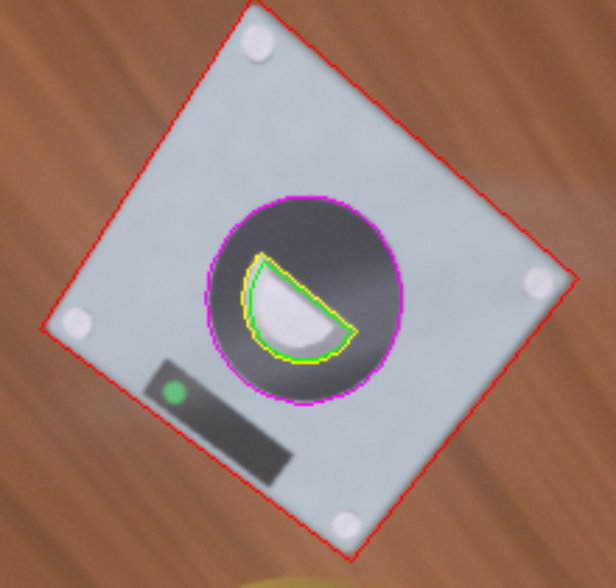

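The overlay fits the dock's base, shoulder and flat: dock (0.631, 0.187), yaw 13.6°. The collar is at yaw about 10°. I move 80 mm along -tool y and turn -0.066 rad.

Call:
{"method": "drive_tool", "body": {
  "steps": [
    [0,-20,0,-0.03,-1],
    [0,-50,0,-0.066,-1],
    [0,-72,0,-0.066,-1],
    [0,-79.5,0,-0.066,-1],
    [0,-79.5,0,-0.066,-1]
  ]
}}

```text
clock: 6.7
position: [0.6289, 0.1863, 0.1113]
ee_rot: [0.004, 0.953, -0.302, -0.011]
contact_force: [-0.2, -0.3, -2.5]
width: 0.0577
```

Run:
```python
from held import *
c=manip.get_calibration("wrist"); st=manip.get_state()
im=manip.get_image("wrist");cv2.imwrite("pics/w5.png",im);pickle.dump((c,st),open("w5.pkl","wb"))
print(st["position"],st["ee_rot"],st["qpos"])
im=held("w5",c,st,(278,275),st["position"][2]-.0027,range(-10,40,1))
x,y,a=.631,.187,.237
for P,col in [(dpts(x,y,a,.046,.0145,.002),(0,255,255))]: cv2.polylines(im,[np.round(proj("wrist",P,c)).astype(np.int32)],True,col,1)
cv2.imwrite("pics/w5o.png",im)
```

```text
[0.62892203 0.18632634 0.11134049] [ 0.00394205  0.95322266 -0.30205288 -0.01072745] [0.18030507 0.48718189 1.47779632 0.00330186 1.19926648 0.79280367]
w5 collar [0.62994122 0.18754562] 0.9809233311977121 yaw [(np.float64(0.9609), np.float64(12.0), np.float64(0.0), np.float64(0.0)), (np.float64(0.9625), np.float64(14.0), np.float64(0.0), np.float64(0.0)), (np.float64(0.9632), np.float64(13.0), np.float64(0.0), np.float64(0.0))] toolyaw -35.1715098104863 offset tool [ 1.30765557e-04 -1.58356757e-03 -2.45326490e-05]
```

View pics/w5o.png

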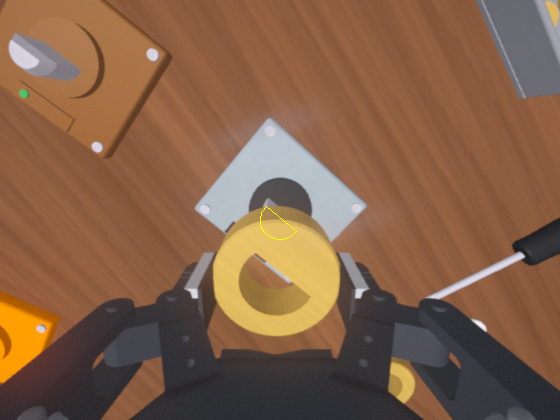

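The collar is at (0.630, 0.1875), yaw 13°. The tool is tilted about 1.3°, so I allow for that in the descent. First stop is just above the post.

Call:
{"method": "drive_tool", "body": {
  "steps": [
    [0.5,-0.2,10,0,-1],
    [1.3,-0.5,28,0,-1],
    [2.1,-0.9,43,0,-1],
    [2.1,-0.9,48,0,-1],
    [2.1,-0.9,48,0,-1]
  ]
}}

```text
clock: 7.25
position: [0.6279, 0.1841, 0.0623]
ee_rot: [0.005, 0.953, -0.303, -0.012]
contact_force: [0.1, -0.4, -3.6]
width: 0.0576
```

Run:
```python
from held import *
c=manip.get_calibration("wrist"); st=manip.get_state()
im=manip.get_image("wrist");cv2.imwrite("pics/w6.png",im);pickle.dump((c,st),open("w6.pkl","wb"))
cv2.imwrite("pics/s6.png",manip.get_image("scene"))
q=st["ee_rot"];print(st["position"],Ro.from_quat([q[1],q[2],q[3],q[0]]).as_matrix())
im=held("w6",c,st,(278,275),st["position"][2]-.0027,range(-10,40,1))
x,y,a=.631,.187,.237
for P,col in [(dpts(x,y,a,.046,.0145,.002),(0,255,255))]: cv2.polylines(im,[np.round(proj("wrist",P,c)).astype(np.int32)],True,col,1)
s=cv2.imread("pics/s6.png");s=s[200:340,270:420]
o=np.zeros((420,800,3),np.uint8);o[:,:350]=im[:420,105:455];o[:,350:]=cv2.resize(s,(450,420))
cv2.imwrite("pics/w6o.png",o)
```

```text
[0.62789772 0.18408918 0.06228528] [[ 0.8166125  -0.57657059 -0.02665302]
 [-0.57682544 -0.816864   -0.00236793]
 [-0.02040662  0.01730782 -0.99964194]]
w6 collar [0.62890518 0.18516427] 0.9787828288940817 yaw [(np.float64(0.7902), np.float64(15.0), np.float64(0.0), np.float64(0.0)), (np.float64(0.7925), np.float64(13.0), np.float64(0.0), np.float64(0.0)), (np.float64(0.7948), np.float64(14.0), np.float64(0.0), np.float64(0.0))] toolyaw -35.23599693552356 offset tool [ 2.02564723e-04 -1.45907413e-03 -2.93975828e-05]
```

View pics/w6o.png

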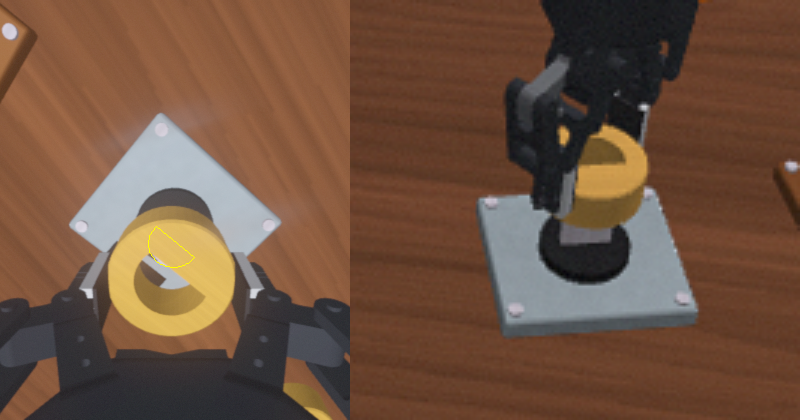

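Just above the post, the collar is about 2 mm short in both x and y, at yaw 14°. I correct that before lowering.

Call:
{"method": "drive_tool", "body": {
  "steps": [
    [1,-3,-1,0,-1],
    [1,-3,-1,0,-1],
    [1,-3,-1,0,-1]
  ]
}}

```text
clock: 7.65
position: [0.6326, 0.1867, 0.0657]
ee_rot: [0.004, 0.953, -0.302, -0.01]
contact_force: [0.1, 0.2, -3.7]
width: 0.0577
```

Run:
```python
from held import *
c=manip.get_calibration("wrist"); st=manip.get_state()
im=manip.get_image("wrist");cv2.imwrite("pics/w7.png",im)
print(st["position"],st["ee_rot"])
held("w7",c,st,(278,275),st["position"][2]-.0027,range(0,30,2))
```

```text
[0.63255916 0.18668898 0.06565576] [ 0.00392673  0.95313146 -0.30236347 -0.01006665]
w7 collar [0.63351806 0.18780107] 0.976763130088302 yaw [(np.float64(0.7411), np.float64(16.0), np.float64(0.0), np.float64(0.0)), (np.float64(0.7422), np.float64(18.0), np.float64(0.0), np.float64(0.0)), (np.float64(0.7438), np.float64(20.0), np.float64(0.0), np.float64(0.0))] toolyaw -35.20789013281547 offset tool [ 1.42303207e-04 -1.46133526e-03 -2.22326527e-05]
```

Call:
{"method": "drive_tool", "body": {
  "steps": [
    [0,0,4,0,-1],
    [0,0,10,0,-1],
    [0,0,15,0,-1],
    [0,0,15,0,-1]
  ]
}}

```text
clock: 8.1
position: [0.6309, 0.1864, 0.049]
ee_rot: [0.005, 0.953, -0.302, -0.012]
contact_force: [-0.2, 0.7, -3.1]
width: 0.0576
```

Run:
```python
from held import *
c=manip.get_calibration("wrist"); st=manip.get_state()
im=manip.get_image("wrist");cv2.imwrite("pics/w8.png",im)
print(st["position"],st["ee_rot"],st["contact_force"])
held("w8",c,st,(278,275),st["position"][2]-.0027,range(0,30,2))
```

```text
[0.63088908 0.18644663 0.04901888] [ 0.00470976  0.95311184 -0.30236094 -0.01155379] [-0.24632634  0.69221036 -3.09560139]
w8 collar [0.63191028 0.18747967] 0.9746287215166883 yaw [(np.float64(0.7097), np.float64(20.0), np.float64(0.0), np.float64(0.0)), (np.float64(0.7101), np.float64(22.0), np.float64(0.0), np.float64(0.0)), (np.float64(0.7123), np.float64(24.0), np.float64(0.0), np.float64(0.0))] toolyaw -35.21052710391279 offset tool [ 2.38681795e-04 -1.43258007e-03 -2.74561892e-05]
```

Collar (0.632, 0.1875), underside about 46 mm, no contact force: it is over the post's taper. Continuing down with a small drift correction.

Call:
{"method": "drive_tool", "body": {
  "steps": [
    [0.3,-0.2,4,0,-1],
    [0.6,-0.5,9,0,-1],
    [0.9,-0.6,14,0,-1],
    [0.9,-0.6,14,0,-1]
  ]
}}

```text
clock: 8.55
position: [0.6314, 0.1863, 0.0344]
ee_rot: [0.005, 0.953, -0.302, -0.012]
contact_force: [0.7, 0.5, -3.2]
width: 0.0576
```

Call:
{"method": "drive_tool", "body": {
  "steps": [
    [0.3,-0.2,3,0,-1],
    [0.5,-0.4,6,0,-1],
    [0.5,-0.4,8,0,-1],
    [0.5,-0.4,8,0,-1]
  ]
}}

```text
clock: 8.95
position: [0.6315, 0.1862, 0.026]
ee_rot: [0.005, 0.953, -0.302, -0.012]
contact_force: [-0.3, -0.2, -3.9]
width: 0.0574
```

Call:
{"method": "drive_tool", "body": {
  "steps": [
    [0,0,1,0,-1],
    [0,0,2,0,-1],
    [0,0,2,0,-1]
  ]
}}

```text
clock: 9.25
position: [0.6317, 0.1862, 0.0253]
ee_rot: [0.005, 0.953, -0.302, -0.012]
contact_force: [-2.6, -1.5, 3.7]
width: 0.0571
```

Contact at an underside height of about 22.6 mm, so it is seated. Releasing.

Call:
{"method": "drive_tool", "body": {
  "steps": [
    [0,0,0,0,0.6],
    [0,0,0,0,1],
    [0,0,0,0,1],
    [0,0,0,0,1],
    [0,0,0,0,1]
  ]
}}

```text
clock: 9.75
position: [0.6318, 0.1862, 0.0252]
ee_rot: [0.005, 0.953, -0.302, -0.012]
contact_force: [0.4, -0.6, -0.4]
width: 0.0852
```

Run:
```python
from held import *
st=manip.get_state();print(st["position"],st["contact_force"],st["width"])
im=manip.get_image("wrist");cv2.imwrite("pics/w9.png",im)
```

```text
[0.63176546 0.1862467  0.02516896] [ 0.39457033 -0.60816362 -0.39686395] 0.08517298901965274
```

View pics/w9.png

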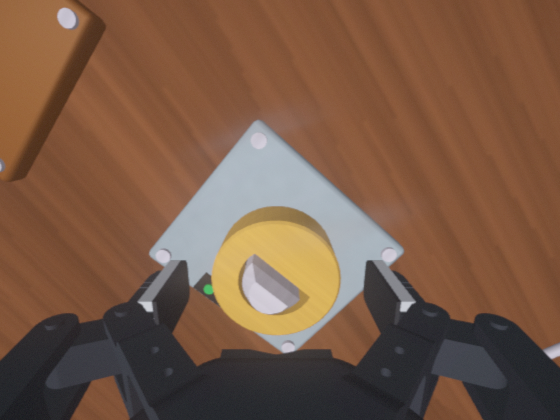

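The collar sits over the post with the post inside the bore and the flats parallel. The jaws are clear on both sides. Next I rise straight up.

Call:
{"method": "drive_tool", "body": {
  "steps": [
    [0,0,-10,0,1],
    [0,0,-40,0,1],
    [0,0,-80,0,1],
    [0,0,-120,0,1],
    [0,0,-150,0,1]
  ]
}}

```text
clock: 10.3
position: [0.6365, 0.1868, 0.1788]
ee_rot: [0.004, 0.953, -0.302, -0.01]
contact_force: [1.6, 0.4, -0.2]
width: 0.0852
```

Call:
{"method": "drive_tool", "body": {
  "steps": [
    [0,30,0,0,1],
    [0,60,0,0,1],
    [0,80,0,0,1],
    [0,80,0,0,1],
    [0,80,0,0,1]
  ]
}}

```text
clock: 10.8
position: [0.5909, 0.1215, 0.1808]
ee_rot: [0.003, 0.953, -0.303, -0.009]
contact_force: [0.0, 0.2, 0.0]
width: 0.0854
```

Run:
```python
from held import *
c=manip.get_calibration("wrist");st=manip.get_state();print(st["position"],st["contact_force"],st["width"])
im=manip.get_image("wrist");cv2.imwrite("pics/w10.png",im)
s=manip.get_image("scene");cv2.imwrite("pics/s10.png",s);t=manip.get_image("top");cv2.imwrite("pics/t10.png",t)
for n in("top","scene"):
  for k in("round_ring","square_ring"):
    print(n,k,[(round(d["conf"],2),d["location"]) for d in manip.masks_of(n,k)])
x,y,a=.631,.187,.237
w=im.copy()
for z,col in((.022,(255,0,255)),(.046,(0,0,255))): cv2.polylines(w,[np.round(proj("wrist",np.array([[x+.03*np.cos(q),y+.03*np.sin(q),z] for q in th]),c)).astype(np.int32)],True,col,1)
cv2.polylines(w,[np.round(proj("wrist",dpts(x,y,a,.046),c)).astype(np.int32)],True,(0,255,0),1)
s2=s.copy()
for z,col in((.022,(255,0,255)),(.046,(0,0,255))): cv2.polylines(s2,[np.round(proj("scene",np.array([[x+.03*np.cos(q),y+.03*np.sin(q),z] for q in th])).astype(float)).astype(np.int32)],True,col,1)
o=np.zeros((600,800,3),np.uint8)
o[:300,:400]=cv2.resize(w,(400,300));o[:300,400:]=cv2.resize(t,(400,300))
o[300:,:400]=cv2.resize(s[235:325,290:410],(400,300),interpolation=2);o[300:,400:]=cv2.resize(s2[235:325,290:410],(400,300),interpolation=2)
cv2.imwrite("pics/o10.png",o)
```

```text
[0.59087272 0.12153746 0.18081279] [0.02474603 0.16364732 0.03404825] 0.0853594334933901
top round_ring [(0.63, [295.1, 151.4])]
top square_ring [(0.61, [327.8, 225.8])]
scene round_ring []
scene square_ring [(0.63, [214.4, 212.0])]
```

View pics/o10.png

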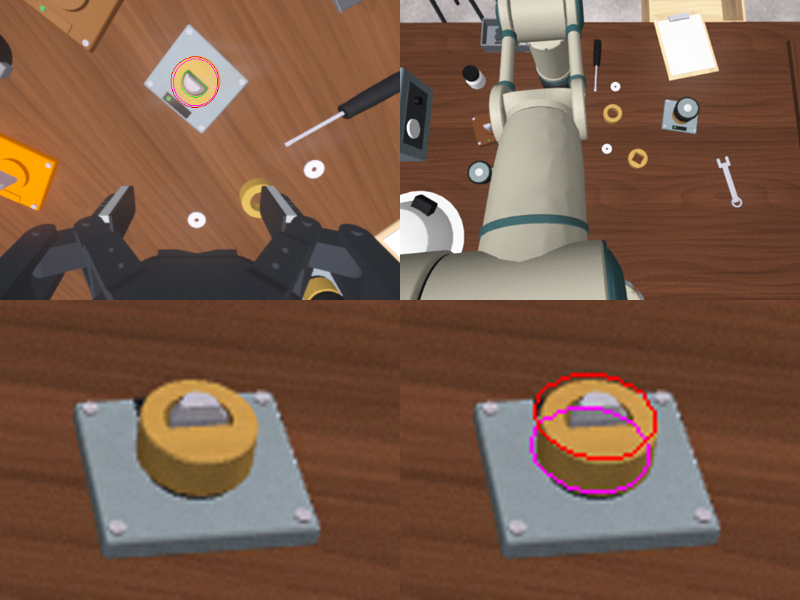

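The scene view shows the collar level on the shoulder at (348,280), with the post standing through it and the flats aligned. The wrist outlines drawn for the seated pose match. In the top view both bystander rings are where they started. Handing in.

```bash
python3 -c "
from rig import manip
print(manip.sign_off())"
```

```text
the job is handed in; nothing more can be done
None
```

The D-bore collar is on the bare grey dock, let go and sitting level on the black shoulder, and the job is handed in. I gripped it across its outside, turned it about 112°, lowered it over the post until light contact, then opened the jaws and backed the arm well clear. The clock stood at about 11 s of the 37 s.

**Checks that agreed**
- **Height:** contact came with the underside at about 22.6 mm, against the 22 mm seat.
- **Position:** from the tool position at release, the collar's axis came out about 2 mm from the measured post axis. Outlines drawn for the seated pose matched the last wrist picture.
- **Flats:** the collar's flat was at about 13 to 14° and the dock's at 13.6°, measured just before lowering, and they looked parallel afterwards.
- **Other rings:** I saw no shift by eye in the last top view.

**Checks that disagreed or were weak**
- **Scene camera:** its overlay was about 2 pixels off the collar, which fits its calibration tolerance.
- **Ring detections:** once the arm was in view, these networks shifted by up to 8 pixels, and the scene camera missed the round ring.
- **Late yaw fits:** once the post showed in the bore, the collar's fitted yaw drifted to about 24°. I set those fits aside because the tool's own yaw had not changed.

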